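# Run in the docking base screws without crossing the threads

## Task

Run both hand screws of the defibrillator's docking base fully home, clockwise until snug, with their flanges down on the collars. Start each one gently by feel: one of them has been started with crossed threads, so as soon as a screw binds early, stop, turn it back anticlockwise to its stop, let it drop into the thread and start it again. Never force a thread, and leave the things around the base where they are.

Things in the scene. Friction and masses are not known exactly. Their poses are not given: they have to be found in the camera images.
- head_a (a point): Hand screw A (twin of B): grip point of its head, on the axis. The head is a black rounded bar 44 mm long (along point x, turning with the screw), 14 mm thick, 26 mm high; this point is 10 mm below its top. Grasp here from above across the 14 mm. Clockwise from above drives the screw in. Fully home this point is 70 mm above the dock's underside.
- head_b (a point): Hand screw B, same shape as A, point and axes as head_a. Either A or B is crossed. Rightly started, a screw has this point 73 to 73.5 mm above the dock's underside and runs freely (about 0.05 N m) 1.4 rad from the back stop to home, sinking 3.5 mm in the last 0.65 rad; it may start anywhere from the back stop to 0.85 rad past it. The angles of the stops differ every time.
- flange_a (a point): Centre of the underside of screw A's round aluminium flange (50 mm across, 5 mm thick), 28 mm below head_a; fully home it lies on the collar's rim. A light spring (about 2.5 N with its weight) pushes each screw down. Held at one height in the gripper a screw still turns, and sinks onto its thread when let go, so the gripper need not follow it down.
- flange_b (a point): The same on screw B. A crossed screw stands 9 mm higher than a started one (head point 82.5 mm above the dock's underside) and binds within 0.3 rad of clockwise turn. The back stop lies 0.6 to 0.9 rad anticlockwise of there; let go there it drops about 9 mm into the thread and can be run in clockwise.
- thread_a: Thread of screw A, hidden in the collar, turning with the head; origin on the axis 54 mm below head_a. Where a screw binds, at the back stop and at home the torque climbs by about 0.1 N m per 0.03 rad; while running free the reading may sit 0.1 N m off zero. A rise of 0.2 N m is a sure sign of a stop, and snug enough for home.
- thread_b: Thread of screw B, likewise. A thread bears on the collar 18 mm from the axis and is damaged by more than 32 N there in all, turning and pressing together: with light pressing about 0.45 N m on the head, so turn by small steps.
- rim_left (a point): Centre of the rim of the fixed aluminium collar at the dock's y = +90 mm, 42 mm above the dock's underside: 54 mm across, 26 mm high above the plate. One screw stands in each collar; which of A and B is here varies.
- rim_right (a point): The same for the collar at the dock's y = -90 mm.
- dock: Docking base for the defibrillator, fixed on the steel worktop: grey plastic plate 150 (x) x 300 (y) x 16 mm; origin at the centre of its underside. The two screws stand at y = +90 and -90 mm, x = 0 in its frame. A black connector block, up to 28 mm high, lies between them, and a lip 30 mm high runs along the far (+x) edge.
- paddle: Bystander: defibrillator paddle, black slab 85 x 110 mm with a grip on top, 42 mm high, lying beyond the base; origin at the centre of its underside.
- gel: Bystander: upright white gel bottle, 48 mm across, 120 mm high; origin under its centre.
- vial: Bystander: small amber glass jar, 32 mm across, 50 mm high; origin under its centre.
- tape: Bystander: roll of paper tape lying flat, 64 mm across, 20 mm high; origin under its centre.

How it is judged:
By the outcome, as a careful person would: the job done as asked, in the order asked, and still so for the second after the job is handed in, with the robot touching nothing.
It also fails if it takes over 72 s, if anything falls off the work surface, if the arm or the gripper's body presses on something with over 40 N, if the wrist force passes 120 N, or if a joint passes its speed limit or range.

## Robot

A 6-joint arm with a two-finger parallel gripper is mounted at the origin on the work surface. World frame = base frame: x ahead of the robot, y to its left, z up, the work surface at z = 0. Lengths are in mm, angles in rad, forces in N, time in s.
With the tool pointing down it reaches from about 275 to 750 mm from the base axis. Payload 10.2 kg.
Tool frame: the origin (TCP) lies where the fingers leave the gripper's body, on its centre line; the fingertips stand 73 mm ahead of it and the grasp point (between the pads) lies 54 mm ahead of it; z points along the fingers, y is the line along which they close (so a half turn about z gives the same grasp; the last joint's range is limited). The gripper opens to 85 mm and grips with 20 to 120 N. Pads are 22 mm wide; open, the fingers measure 114 mm over their backs; the gripper's body (76 mm by 85 mm) begins 54 mm behind the grasp point. The pads swing forward as they close: fully open they stand 13 mm farther back than shut.
Start: joints at [-1.516, 0.313, 1.498, -0, 1.331, -0.223], TCP at [143.963, -504.882, 303.894] pointing down, gripper open.
Joint ranges: [-2.94, 2.94], [-0.97, 2.17], [0.19, 2.56], [-1.23, 4.37], [0.02, 3.11], [-2.88, 2.88]. Speed limits (rad/s): [2.39, 2.39, 3.01, 3.14, 3.14, 3.14].

## Interface

Orientations are given as a unit quaternion [w, x, y, z].
In Python, from rig import ctrl gives the robot as it stands.
- The arm moves only by the shell command python3 -m creep 'ROWS' [OPENING] [FORCE]. ROWS is JSON, a list that holds one entry, the list of rows, each a list of 6 numbers: the shift along the world's x, y, z in units of 25 mm (1.0 is 25 mm), then the turn, a rotation vector about the world's x, y, z in units of 5 degrees (1.0 is 5 degrees). In form: [[[x, y, z, ax, ay, az], ...]]. A call has 1 to 20 rows; each row is the pose to reach, as a shift and turn from the pose commanded when the call began; what a row does not reach only later rows make up. A row lasts 1/12 s, in which the tool goes at most 41.7 mm and 7.16 degrees, less where a joint would pass 70% of its speed; a pose out of reach is approached as far as the arm can. A call with a gripper value outside its range is refused whole. OPENING is the finger opening in mm, from 0 to 85.4, set as the call begins (- or left out, the last holds). The fingers move at their own pace and stop on an object; FORCE is the grip in N (left out, the last holds). Time passes only in rows, so rows that repeat a pose let the fingers close. It gives the time, the measured TCP pose, the force, the opening and the grip force at its end, in the units of the state.
- ctrl.sense(): the state, without advancing time (a new reading comes with each control period).
- ctrl.capture(name): name is "scene" or "top" or "wrist"; returns a dict with "image" (400x640x3 uint8, red, green, blue), "fx", "fy", "cx", "cy" (pixels), "R" (3x3) and "t" (3): a world point X has camera coordinates R X + t. Camera axes: x right, y down, z forward; pixel columns grow to the right and rows downward; lengths in mm; the calibration is good to about 2 mm. A picture is of the moment at which its call begins. There is no depth.
- ctrl.finish_job(): hands the job in; it is judged then, once.
The state is a dict: "time_s": time; "joints": joint angles; "dq": joint speeds; "tau": joint torques, N m; "eef_pos": TCP position; "ee_rot": TCP orientation; "force": force on the tool from outside, world axes, zero at the start; "wrist_torque": the same for the moment, N m; "grip_width": opening from 0.0 (shut) to 1.0 (fully open); "grip_force": force on a finger pad.
Only numpy, scipy, OpenCV 4.12 (cv2) and the standard library are available. Lean on these libraries where they do the work, as an engineer would, in place of code of your own. Each camera call takes 0.05 s, during which the arm holds its last target. There are 200 camera calls.

## Working session

There is one attempt and no reset: what is moved stays moved. The work goes in short steps, Python scripts to look and compute and a shell command to move; the robot and the scene stay as the last step left them, time stands still between calls to the robot, and variables do not carry over. Pictures are saved under pics/ and viewed, at most 10 in all, crops included, and the job is handed in when it is done.

```bash
ls; mkdir -p pics
python3 - <<'E'
from rig import ctrl
import cv2,numpy as np
s=ctrl.sense(); print({k:np.round(v,3).tolist() for k,v in s.items()})
ims=[]
for n in("scene","top","wrist"):
    c=ctrl.capture(n); np.savez(f"pics/{n}0.npz",**c)
    cv2.imwrite(f"pics/{n}0.png",c["image"][:,:,::-1]); print(n,c["fx"],c["cx"],c["cy"],np.round(c["R"],3).tolist(),np.round(c["t"],1))
E
```

```text
pics
{'time_s': 0.0, 'joints': [-1.516, 0.313, 1.498, 0.0, 1.331, -0.223], 'dq': [0.002, 0.0, 0.0, 0.0, -0.001, 0.001], 'tau': [0.0, -41.227, -25.974, -0.0, 0.004, -0.0], 'eef_pos': [143.972, -504.703, 303.343], 'ee_rot': [-0.001, 0.99, 0.138, 0.0], 'force': [0.105, 0.153, 0.202], 'wrist_torque': [0.013, 0.013, -0.012], 'grip_force': 0.0, 'grip_width': 1.001}
scene 403.92112682027573 313.6999022824571 202.6886145248908 [[0.715, 0.699, -0.018], [0.413, -0.443, -0.796], [-0.565, 0.561, -0.605]] [-472.6 -190.8 1282. ]
top 483.00096279488366 311.5535977201791 199.26031153862877 [[-0.049, -0.999, 0.005], [-0.978, 0.047, -0.205], [0.204, -0.015, -0.979]] [  79.5  600.4 1107.6]
wrist 347.5428727949989 318.3584214813039 197.3634879395485 [[0.274, -0.962, -0.002], [-0.909, -0.26, 0.325], [-0.313, -0.087, -0.946]] [-524.8  -41.4  382.9]
```

View pics/top0.png

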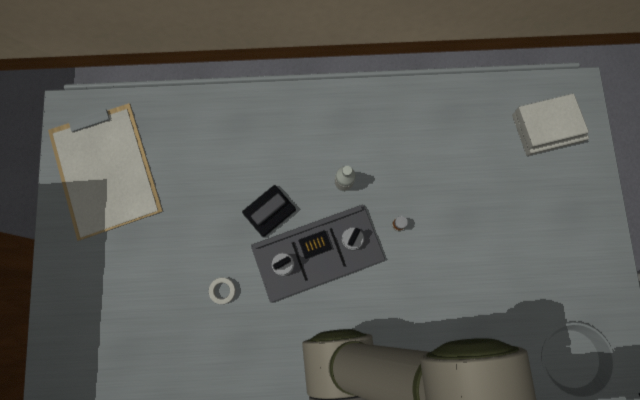

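View pics/scene0.png

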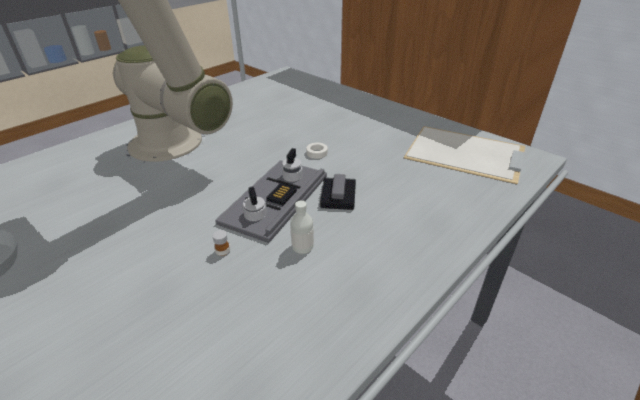

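Top view: the dock lies at a slant. Its screw heads are at about (283,263) (+y side) and (354,237) (−y side), and in the scene view they are at (292,157) and (253,196). The paddle and bottle lie beyond the base, the jar is just past its right end, and the tape is off to the left.

```bash
cat > h.py <<'E'
import numpy as np,cv2
from rig import ctrl
def P(c): return np.diag([1,1,1.])@np.array([[c["fx"],0,c["cx"]],[0,c["fy"],c["cy"]],[0,0,1]])@np.c_[c["R"],c["t"]]
def tri(*obs):
    A=[]
    for c,(u,v) in obs:
        p=P(c); A+=[u*p[2]-p[0],v*p[2]-p[1]]
    A=np.array(A); A/=np.linalg.norm(A[:,:3],axis=1)[:,None]
    return np.linalg.lstsq(A[:,:3],-A[:,3],rcond=None)[0]
def onz(c,u,v,z):
    p=P(c); M=np.array([u*p[2]-p[0],v*p[2]-p[1]])
    return np.r_[np.linalg.solve(M[:,:2],-M[:,3]-M[:,2]*z),z]
def proj(c,X):
    q=P(c)@np.r_[X,1]; return q[:2]/q[2]
def shot(n,f):
    c=ctrl.capture(n); np.savez(f"pics/{f}.npz",**c); cv2.imwrite(f"pics/{f}.png",c["image"][:,:,::-1]); return c
def st():
    s=ctrl.sense(); print({k:np.round(s[k],3).tolist() for k in("time_s","eef_pos","ee_rot","joints","force","wrist_torque","grip_force","grip_width")})
E
python3 - <<'E'
from h import *
t,s,w=[dict(np.load(f"pics/{n}0.npz")) for n in("top","scene","wrist")]
for a,b in(((283,263),(292,157)),((354,237),(253,196))):
    print(np.round(tri((t,a),(s,b))), onz(t,*a,70).round(1))
print("corners",[onz(t,*p,16).round() for p in((252,245),(366,207),(386,259),(273,301))])
print("bystanders",[onz(t,*p,0).round() for p in((268,212),(346,180),(401,225),(222,291))])
print("wrist cam pos",(-w["R"].T@w["t"]).round(),"top cam",(-t["R"].T@t["t"]).round())
E
```

```text
[455. 127.  74.] [452.9 124.7  70. ]
[507. -44.  67.] [505.9 -45.4  70. ]
corners [array([505., 202.,  16.]), array([587., -86.,  16.]), array([ 455., -126.,   16.]), array([367., 155.,  16.])]
bystanders [array([589., 161.,   0.]), array([663., -42.,   0.]), array([ 539., -173.,    0.]), array([397., 280.,   0.])]
wrist cam pos [ 226. -482.  374.] top cam [ 364.   67. 1207.]
```

```bash
python3 -m creep '[[[11.8,21.8,-2,0,0,0],[11.8,21.8,-2,0,0,0],[11.8,21.8,-2,0,0,0],[11.8,21.8,-2,0,0,0],[11.8,21.8,-2,0,0,0],[11.8,21.8,-2,0,0,0],[11.8,21.8,-2,0,0,0],[11.8,21.8,-2,0,0,0],[11.8,21.8,-2,0,0,0],[11.8,21.8,-2,0,0,0],[11.8,21.8,-2,0,0,0],[11.8,21.8,-2,0,0,0],[11.8,21.8,-2,0,0,0],[11.8,21.8,-2,0,0,0],[11.8,21.8,-2,0,0,0],[11.8,21.8,-2,0,0,0],[11.8,21.8,-2,0,0,0],[11.8,21.8,-2,0,0,0],[11.8,21.8,-2,0,0,0]]]' 60
python3 -c "
from h import *
st(); shot('wrist','w1')"
```

```text
time_s: 1.73
eef_pos: [438.7, 39.2, 254.0]
ee_rot: [0.0, 0.99, 0.138, -0.0]
force: [-0.1, -0.6, 0.4]
grip_width: 0.699
grip_force: 0.0
{'time_s': 1.733, 'eef_pos': [438.7, 39.198, 253.951], 'ee_rot': [0.0, 0.99, 0.138, -0.0], 'joints': [-0.178, 0.177, 1.811, -0.0, 1.154, 1.117], 'force': [-0.138, -0.642, 0.386], 'wrist_torque': [0.037, -0.018, 0.035], 'grip_force': 0.0, 'grip_width': 0.699}
```

View pics/w1.png

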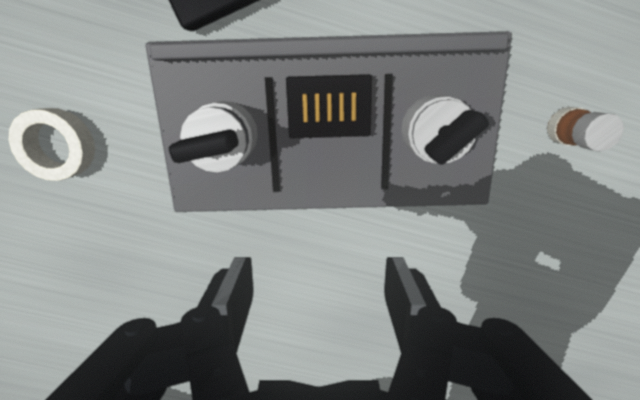

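Wrist view: the left head bar runs from about (170,153) to (240,138) and the right one from about (430,155) to (485,118). Both stand on white flanges in collars. I'll move sideways for a second view.

```bash
python3 -m creep '[[[-1,3,0,0,0,0],[-1,3,0,0,0,0],[-1,3,0,0,0,0],[-1,3,0,0,0,0]]]' 
python3 -c "
from h import *
st(); c=shot('wrist','w2'); d=dict(np.load('pics/w1.npz'))
a=cv2.resize(d['image'][60:220,130:530],(800,320),interpolation=cv2.INTER_CUBIC);b=cv2.resize(c['image'][60:340,200:600],(800,560),interpolation=cv2.INTER_CUBIC)
cv2.imwrite('pics/w2c.png',b[:,:,::-1]); cv2.imwrite('pics/w1c.png',a[:,:,::-1])"
```

```text
time_s: 2.12
eef_pos: [413.5, 115.4, 254.2]
ee_rot: [0.0, 0.99, 0.139, 0.0]
force: [-0.6, -0.4, -0.2]
grip_width: 0.703
grip_force: 0.0
{'time_s': 2.117, 'eef_pos': [413.498, 115.361, 254.151], 'ee_rot': [0.0, 0.99, 0.139, 0.0], 'joints': [-0.002, 0.152, 1.841, -0.0, 1.149, 1.29], 'force': [-0.647, -0.43, -0.217], 'wrist_torque': [-0.052, 0.024, 0.04], 'grip_force': 0.0, 'grip_width': 0.703}
```

View pics/w2.png

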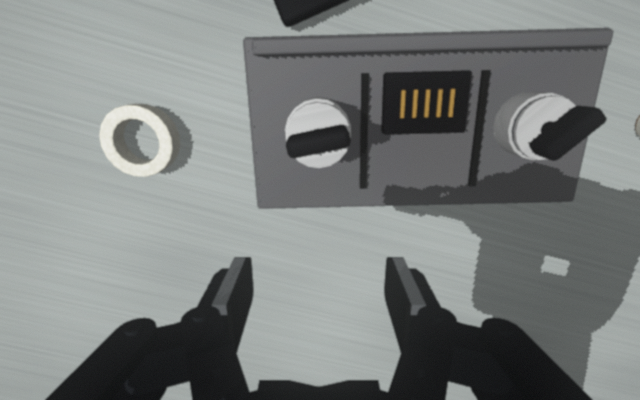

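View pics/w1c.png

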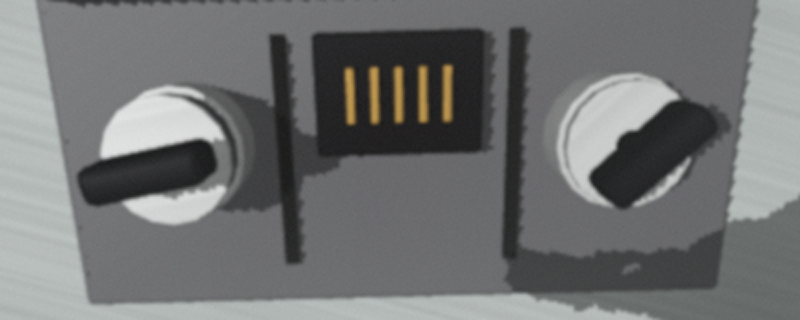

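The second view shows the left bar at about (318,139) and the right one at about (567,130). I'll fit the bar silhouettes across both views.

```bash
cat > fit.py <<'E'
from h import *
from scipy.optimize import minimize
L,Wd=44,14
a=np.linspace(0,2*np.pi,25)[:-1]
foot=np.array([[np.sign(np.cos(t))*(L/2-5)+5*np.cos(t),np.sign(np.sin(t))*(Wd/2-5)+5*np.sin(t)] for t in a])
def hull(c,p):
    x,y,z,f=p; R=np.array([[np.cos(f),-np.sin(f)],[np.sin(f),np.cos(f)]])
    q=foot@R.T+[x,y]; X=np.vstack([np.c_[q,np.full(24,z+h)] for h in(10,-16)])
    uv=np.array([proj(c,k) for k in X],np.float32)
    return cv2.convexHull(uv)
def mask(c,seed,thr=50):
    g=cv2.cvtColor(c["image"],cv2.COLOR_RGB2GRAY); m=(g<thr).astype(np.uint8)
    m=cv2.morphologyEx(m,cv2.MORPH_OPEN,np.ones((5,5)))
    n,l=cv2.connectedComponents(m); k=l[seed[1],seed[0]]
    return (l==k).astype(np.float32)*(k>0)
def ren(c,p):
    m=np.zeros((400,640),np.uint8); cv2.fillConvexPoly(m,np.round(hull(c,p)*64).astype(np.int32),255,cv2.LINE_AA,6)
    return m/255.
def fit(obs,p0,fixz=None):
    ms=[cv2.GaussianBlur(mask(c,s),(0,0),1.5) for c,s in obs]
    def f(p):
        if fixz is not None: p=np.r_[p[:2],fixz,p[2]]
        return sum(((cv2.GaussianBlur(ren(c,p),(0,0),1.5)-m)**2).sum() for (c,_),m in zip(obs,ms))
    p0=np.array(p0,float) if fixz is None else np.array([p0[0],p0[1],p0[3]],float)
    n=len(p0); S=np.vstack([p0]+[p0+np.eye(n)[i]*([6,6,8,.3] if n==4 else[6,6,.3])[i] for i in range(n)])
    r=minimize(f,p0,method="Nelder-Mead",options=dict(initial_simplex=S,maxiter=500,xatol=.02,fatol=.1))
    return r.x,r.fun,[m.sum() for m in ms]
E
python3 - <<'E'
from fit import *
d,e=[dict(np.load(f'pics/w{i}.npz')) for i in(1,2)]
for nm,s1,s2,p0 in(("L",(205,146),(318,139),(453,125,75,1.75)),("R",(458,137),(567,132),(506,-45,75,-1.0))):
    for z in(73,82.5): 
        x,f,n=fit([(d,s1),(e,s2)],p0,z); print(nm,z,x.round(2),round(f,1),n)
    x,f,n=fit([(d,s1),(e,s2)],p0); print(nm,x.round(2),round(f,1),n)
for u1,u2 in(((152,42),(249,38)),((512,32),(612,28))): print("lip",tri((d,u1),(e,u2)).round(1))
for u1,u2 in(((176,211),(259,208)),((488,204),(573,199))): print("front",tri((d,u1),(e,u2)).round(1))
E
```

```text
L 73 [454.21 126.88   2.13] 1549.1 [np.float32(0.0), np.float32(1301.0)]
L 82.5 [455.62 127.29   2.14] 1724.3 [np.float32(0.0), np.float32(1301.0)]
L [430.44 112.51 -88.63   2.16] 1005.7 [np.float32(0.0), np.float32(1301.0)]
R 73 [509.21 -43.81  -0.56] 576.3 [np.float32(1594.0), np.float32(2076.0)]
R 82.5 [509.31 -38.52  -0.64] 880.4 [np.float32(1594.0), np.float32(2076.0)]
R [509.3  -51.43  60.05  -0.53] 382.4 [np.float32(1594.0), np.float32(2076.0)]
lip [510.2 202.1  11.5]
lip [597.6 -78.9  15.4]
front [366.9 160.8  13.3]
front [ 457.3 -122.4   16. ]
```

Run:
```python
from fit import *
d,e=[dict(np.load(f'pics/w{i}.npz')) for i in(1,2)]
g=cv2.cvtColor(d["image"],cv2.COLOR_RGB2GRAY); h=cv2.cvtColor(e["image"],cv2.COLOR_RGB2GRAY)
print(g[120:176:4,205]); print(g[146,160:270:4]); print(h[110:176:4,318]); print(g[100:180:4,458]); print(h[100:180:4,567])
ms=[mask(c,s,t)*255 for c,s,t in((d,(205,146),62),(d,(458,137),62),(e,(318,139),62),(e,(567,132),62))]
rois=[(100,150),(100,400),(100,260),(100,500)]
rows=[]
for c,m,(v,u) in zip((d,d,e,e),ms,rois):
    im=c["image"][v-20:v+80,u:u+120,::-1].copy(); cn,_=cv2.findContours(m[v-20:v+80,u:u+120].astype(np.uint8),0,1)
    im=cv2.resize(im,None,fx=3,fy=3); cv2.drawContours(im,[k*3+1 for k in cn],-1,(0,255,0),1); rows.append(im)
cv2.imwrite("pics/m1.png",np.vstack([np.hstack(rows[:2]),np.hstack(rows[2:])]))
```

```text
[217 221 222 219  33  40  52  44  38  64 216 213 210 113]
[186 118 103  39  43  45  48  50  53  54  50  51  47  46  45  44  40  34
  30  67 119 113 106  84  65  65  64  60]
[201 194 197 201 199  38  35  43  43  41  36 142 194 194 191 104 104]
[175 202 203 202 124  37  37  35  40  41  42  38  39  91 178 111 105 103
 105 104]
[186 188 184  77  32  34  34  34  35  38  38  37  36  72  99 100  98  97
  97  68]
```

View pics/m1.png

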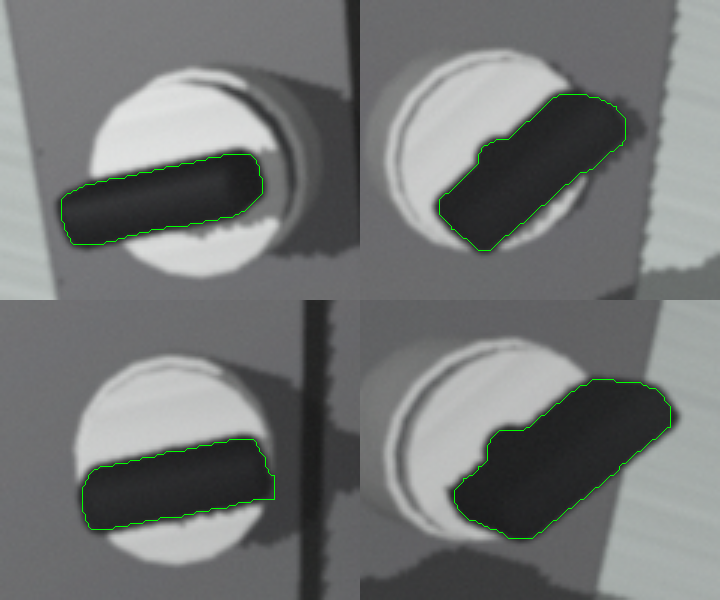

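The masks now trace both bars. The dark gap beneath the left flange suggests that the left screw is the raised, crossed one.

```bash
sed -i 's/thr=50/thr=62/' fit.py
python3 - <<'E'
from fit import *
d,e=[dict(np.load(f'pics/w{i}.npz')) for i in(1,2)]
for nm,s1,s2,p0 in(("L",(205,146),(318,139),(453,125,78,1.75)),("R",(458,137),(567,132),(506,-45,75,-.6))):
    for z in(73,82.5): 
        x,f,n=fit([(d,s1),(e,s2)],p0,z); print(nm,z,x.round(2),round(f,1))
    x,f,n=fit([(d,s1),(e,s2)],p0); print(nm,x.round(2),round(f,1),n)
E
```

```text
L 73 [453.94 127.96   2.05] 222.0
L 82.5 [455.65 127.06   2.07] 284.7
L [453.96 127.81  73.62   2.06] 220.1 [np.float32(1365.0), np.float32(1367.0)]
R 73 [509.3  -44.01  -0.55] 471.8
R 82.5 [509.49 -38.69  -0.61] 770.0
R [509.46 -50.34  62.2   -0.53] 322.9 [np.float32(1669.0), np.float32(2153.0)]
```

Both free fits come out about 10 mm low, which the 2 mm calibration error explains. The left screw reads 11 mm above the right, so the left one is crossed, and the 179.3 mm spacing agrees. I'll start with it: move above and align with its bar.

```bash
python3 -m creep '[[[1.67,0.48,-2,0,0,20.5],[1.67,0.48,-2,0,0,20.5],[1.67,0.48,-2,0,0,20.5],[1.67,0.48,-2,0,0,20.5],[1.67,0.48,-2,0,0,20.5],[1.67,0.48,-2,0,0,20.5],[1.67,0.48,-2,0,0,20.5],[1.67,0.48,-2,0,0,20.5],[1.67,0.48,-2,0,0,20.5],[1.67,0.48,-2,0,0,20.5],[1.67,0.48,-2,0,0,20.5],[1.67,0.48,-2,0,0,20.5],[1.67,0.48,-2,0,0,20.5],[1.67,0.48,-2,0,0,20.5],[1.67,0.48,-2,0,0,20.5],[1.67,0.48,-2,0,0,20.5]]]' 50 40
python3 -c "
from fit import *
st(); c=shot('wrist','w3')
d,e=[dict(np.load(f'pics/w{i}.npz')) for i in(1,2)]
s=proj(c,[455.65,127,92]).astype(int); print(s)
for o in([(c,s)],[(c,s),(d,(205,146)),(e,(318,139))]):
  for z in (73,82.5):
    x,f,n=fit(o,(455,127,78,2.07),z); print(z,x.round(2),round(f,1),n)
x,f,n=fit(o,(455,127,78,2.07)); print(x.round(2),round(f,1))
"
```

```text
time_s: 3.5
eef_pos: [456.3, 125.5, 203.9]
ee_rot: [0.0, 0.512, 0.859, -0.0]
force: [-0.8, -0.5, 0.1]
grip_width: 0.586
grip_force: 0.0
{'time_s': 3.5, 'eef_pos': [456.258, 125.499, 203.931], 'ee_rot': [0.0, 0.512, 0.859, -0.0], 'joints': [0.02, 0.31, 1.784, -0.0, 1.047, -0.474], 'force': [-0.769, -0.498, 0.062], 'wrist_torque': [-0.022, -0.006, -0.012], 'grip_force': 0.0, 'grip_width': 0.586}
[316 228]
73 [461.13 115.65   2.02] 33287.1 [np.float32(36740.152)]
82.5 [458.77 120.22   2.02] 33213.2 [np.float32(36740.152)]
73 [455.27 126.28   2.05] 33971.6 [np.float32(36740.152), np.float32(1365.0), np.float32(1367.0)]
82.5 [456.27 125.86   2.05] 33665.2 [np.float32(36740.152), np.float32(1365.0), np.float32(1367.0)]
[456.46 125.61  84.56   2.04] 33645.4
```

View pics/w3.png

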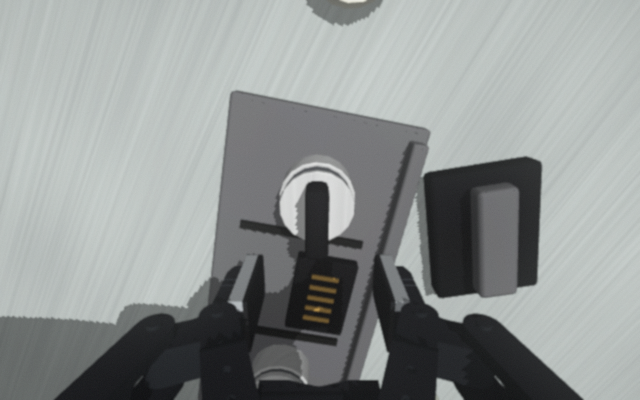

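The bar runs up the image from about (317,182) to (317,257), and its flange is centred at about (317,201). The fingers straddle it with their midpoint at about column 320, and the connector lies below.

```bash
python3 -c "
from h import *
c=dict(np.load('pics/w3.npz')); g=cv2.cvtColor(c['image'],cv2.COLOR_RGB2GRAY)
for v in (186,195,205,215,225,235,245): 
  r=g[v,260:380]; b=np.where(r[30:80]<62)[0]+290; w=np.where(r>150)[0]+260; print(v,b.min(),b.max(),w.min() if len(w) else 0,w.max() if len(w) else 0)
w=np.where(g[140:270,295]>150)[0]+140;print(w.min(),w.max()); w=np.where(g[140:270,340]>150)[0]+140;print(w.min(),w.max())
print(onz(c,317,202,59.5),onz(c,317,202,50), 'far end top',onz(c,317,183,92.5))
q=np.array([np.cos(2.07),np.sin(2.07)]); print('far end pred', np.array([455.65,127])+22*q, np.array([455.65,127])-22*q)
t=np.array([456.26,125.5]);
for v in(186,235): print('tool axis at bar top', [proj(c,np.r_[t+k*np.array([np.cos(2.07),np.sin(2.07)]),92.5]).round(1) for k in(-20,0,20)])
"
```

```text
186 307 326 282 352
195 306 327 281 354
205 306 327 280 354
215 306 327 281 353
225 306 326 285 348
235 290 326 329 338
245 304 327 0 0
169 234
168 234
[453.94347929 130.9328602   59.5       ] [455.54349224 127.91006707  50.        ] far end top [443.14784017 151.16512977  92.5       ]
far end pred [445.11801603 146.31520939] [466.18198397 107.68479061]
tool axis at bar top [array([316.1, 261.9]), array([315.9, 231.1]), array([315.7, 198.2])]
tool axis at bar top [array([316.1, 261.9]), array([315.9, 231.1]), array([315.7, 198.2])]
```

```bash
python3 -c "
from h import *
for n,t,psi in(('w2',(413.5,115.36,254.15),.277),('w3',(456.26,125.5,203.93),2.066)):
  c=dict(np.load(f'pics/{n}.npz')); g=cv2.cvtColor(c['image'],cv2.COLOR_RGB2GRAY).astype(int)
  print(n,[proj(c,np.r_[t[:2],t[2]-k]).round(1).tolist() for k in(40,54,65)])
  for v in(262,275,290,300): print(v,g[v,215:275:3],g[v,365:425:3])
"
python3 -c "
import cv2;i=cv2.imread('pics/w3.png')[240:320,200:440];cv2.imwrite('pics/w3p.png',cv2.resize(i,(720,240),interpolation=2))"
```

```text
w2 [[316.9, 314.6], [317.1, 293.1], [317.2, 278.8]]
262 [170 172 170 169 168 157  92  88  90  84  44  42 107 172 172 173 176 175
 176 173] [175 173 174 173 171 171 171  92  44  46  86  90  90  96 165 167 168 171
 172 174]
275 [ 49  39  41  48  89  89  86  88  47  41  41  41  59 169 169 172 172 174
 173 172] [176 177 176 177 177 177 172  50  40  41  44  48  82  84  83  79  46  41
  44  51]
290 [ 40  63  87  87  87  83  42  36  40  39  37  39  41 157 172 174 173 172
 174 173] [177 177 176 176 176 176 150  41  42  42  40  39  40  47  82  80  82  81
  61  39]
300 [ 78  79  81  79  69  37  34  38  36  37  38  38  70 171 172 172 174 171
 170 167] [175 174 176 173 176 173 172  58  40  40  40  38  37  37  39  73  82  79
  80  75]
w3 [[314.9, 309.6], [315.2, 288.5], [315.4, 274.4]]
262 [116 119 118 119 119 117 117 116  75  89 129 129 129 118  39  32  70 116
 118 114] [113 113 115  56  32  41 121 128 127 128 168 189 189 186 191 194 186 191
 190 127]
275 [116 119 119 108  44  42  42  46 122 127 130 127  73  34  31  33  44 115
 115 114] [114  96  59  32  30  30  34  81 126 126 126 116  40  39  37  47 176 187
 186 147]
290 [ 70  59  43  42  43  43 122 126 127 128 101  33  31  27  28  28  33 108
 110 113] [ 96  52  53  30  28  30  28  32  35 108 128 126 127 114  38  39  40  37
 135 191]
300 [ 38  35  38  35  60 120 136 134 134  91  33  29  29  28  26  25  45  66
  68  67] [ 52  58 101  62  28  28  26  29  28  34  97 122 131  93  92  46  36  38
  38  61]
```

View pics/w3p.png

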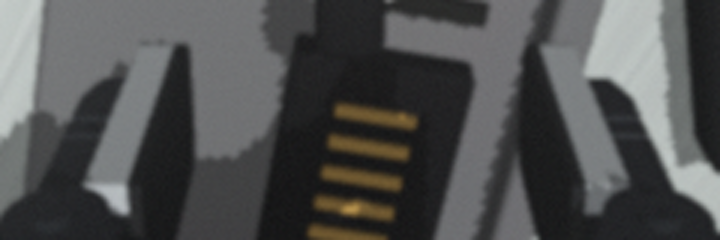

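```bash
python3 -c "
from h import *
for n,t,psi,op in(('w2',(413.5,115.36,254.15),.277,60),('w3',(456.26,125.5,203.93),2.066,50)):
  c=dict(np.load(f'pics/{n}.npz')); q=np.array([np.cos(psi),np.sin(psi)]); y=np.array([q[1],-q[0]])
  for L in(66,68,70): print(n,L,[proj(c,np.r_[np.array(t[:2])+11*q+s*y*op/2,t[2]-L]).round(1).tolist() for s in(-1,1)])
  g=cv2.cvtColor(c['image'],cv2.COLOR_RGB2GRAY).astype(int)
  for u in(247,250,252,255,258,262): print(u,g[246:270,u])
"
```

```text
w2 66 [[249.4, 255.8], [385.0, 256.1]]
w2 68 [[250.3, 253.7], [384.2, 254.0]]
w2 70 [[251.1, 251.6], [383.4, 251.9]]
247 [175 174 174 175 174 178 177 176 174 169 146  92  48  42  43  43  43  43
  42  42  41  42  42  40]
250 [172 173 172 176 175 176 177 177 173 170 156 118  86  69  66  61  59  56
  55  51  50  50  45  44]
252 [173 172 174 175 176 176 177 178 175 173 172 170 166 160 158 157 154 151
 146 137 132 127 121 118]
255 [172 172 173 174 176 175 177 179 178 174 172 174 173 175 174 173 173 170
 169 168 169 170 169 168]
258 [174 174 174 174 174 174 176 179 177 176 174 174 172 173 174 175 173 172
 170 169 170 169 169 169]
262 [172 172 173 173 172 175 176 176 178 180 175 175 175 173 174 174 176 173
 172 169 169 168 170 170]
w3 66 [[258.5, 251.4], [372.1, 251.3]]
w3 68 [[259.3, 249.3], [371.4, 249.2]]
w3 70 [[260.0, 247.2], [370.7, 247.1]]
247 [116 117 117 117 116 116 114 108 101 114 125 127 129 130 129 129 129 129
 129 127 129 129 129 128]
250 [116 115 116 118 117 116 116 113 108 117 126 130 130 128 130 129 129 128
 127 130 128 126 127 126]
252 [115 118 115 117 116 118 113 106 105 115 126 128 131 128 129 131 128 129
 125 129 124 122 117 111]
255 [119 117 115 117 117 118 116 110 107 114 124 127 122 119 110 104  90  77
  66  57  47  41  36  36]
258 [115 116 115 114 117 117 116 110  91  73  58  45  43  40  40  36  33  35
  34  35  34  33  33  32]
262 [116 115 116 117 114 116 116 109  94  73  57  52  49  47  43  43  42  40
  41  37  38  37  37  37]
```

The pads show at crop columns about 190 and 530, with their tips at full-image row 254. The calibration is slightly off at this pose and the arm was still settling. I'll take one settled view here and one shifted along the bar to get the height.

```bash
python3 -c "
from h import *
st(); shot('wrist','w4'); st()"
python3 -m creep '[[[0.8,-1.4,0,0,0,0],[0.8,-1.4,0,0,0,0],[0.8,-1.4,0,0,0,0],[0.8,-1.4,0,0,0,0],[0.8,-1.4,0,0,0,0],[0.8,-1.4,0,0,0,0]]]'
python3 - <<'E'
from h import *
st(); shot('wrist','w5')
out=[]
for n in('w4','w5'):
    c=dict(np.load(f'pics/{n}.npz')); g=cv2.cvtColor(c['image'],cv2.COLOR_RGB2GRAY).astype(float)
    # bar far-end top edge, flange extents, tip edge
    for v in range(100,250,12):
        r=g[v,295:345]; b=np.where(r<62)[0]+295; w=np.where(g[v,255:385]>150)[0]+255
        print(n,v,(b.min(),b.max()) if len(b) else '',(w.min(),w.max()) if len(w) else '')
    for u in(290,312,316,320,343): 
        w=np.where(g[90:250,u]>150)[0]+90; b=np.where(g[90:250,u]<62)[0]+90; print(n,'col',u,(w.min(),w.max()) if len(w) else '',(b.min(),) if len(b) else '')
    print(n,'tip col258',g[248:262,258].astype(int),'row265',[int(x) for x in g[265,255:270]],[int(x) for x in g[265,366:382]])
E
```

```text
{'time_s': 3.55, 'eef_pos': [456.177, 125.739, 203.916], 'ee_rot': [0.0, 0.513, 0.858, -0.0], 'joints': [0.021, 0.31, 1.784, -0.0, 1.047, -0.472], 'force': [-0.684, 0.204, 0.082], 'wrist_torque': [-0.007, -0.009, 0.002], 'grip_force': 0.0, 'grip_width': 0.587}
{'time_s': 3.6, 'eef_pos': [456.103, 125.959, 203.918], 'ee_rot': [0.0, 0.513, 0.858, -0.0], 'joints': [0.021, 0.31, 1.785, -0.0, 1.047, -0.471], 'force': [0.575, 1.289, -0.586], 'wrist_torque': [0.049, -0.016, -0.032], 'grip_force': 0.0, 'grip_width': 0.587}
time_s: 4.1
eef_pos: [475.4, 92.5, 203.9]
ee_rot: [-0.0, 0.512, 0.859, -0.0]
force: [0.3, 0.3, -0.0]
grip_width: 0.584
grip_force: 0.0
{'time_s': 4.1, 'eef_pos': [475.431, 92.509, 203.908], 'ee_rot': [-0.0, 0.512, 0.859, -0.0], 'joints': [-0.05, 0.333, 1.753, 0.0, 1.057, -0.547], 'force': [0.312, 0.341, -0.049], 'wrist_torque': [-0.011, 0.036, 0.025], 'grip_force': 0.0, 'grip_width': 0.584}
w4 100  (np.int64(286), np.int64(384))
w4 112  (np.int64(347), np.int64(384))
w4 124  
w4 136  
w4 148  
w4 160  
w4 172  (np.int64(290), np.int64(344))
w4 184 (np.int64(309), np.int64(
[... 1354 characters left out ...]
4)) 
w5 208 (np.int64(297), np.int64(303)) 
w5 220 (np.int64(295), np.int64(344)) 
w5 232 (np.int64(295), np.int64(344)) 
w5 244 (np.int64(295), np.int64(344)) (np.int64(309), np.int64(309))
w5 col 290 (np.int64(113), np.int64(180)) (np.int64(183),)
w5 col 312 (np.int64(103), np.int64(246)) (np.int64(119),)
w5 col 316 (np.int64(103), np.int64(247)) (np.int64(119),)
w5 col 320 (np.int64(104), np.int64(248)) (np.int64(119),)
w5 col 343 (np.int64(115), np.int64(177)) (np.int64(194),)
w5 tip col258 [123 123 122 122 122 116 101  76  59  48  42  38  36  36] row265 [59, 35, 39, 35, 34, 34, 33, 39, 70, 104, 122, 120, 121, 123, 122] [56, 58, 75, 94, 112, 119, 121, 100, 61, 37, 33, 34, 37, 38, 41, 46]
```

Run:
```python
from h import *
W={n:dict(np.load(f'pics/{n}.npz')) for n in('w4','w5')}
# subpixel flange extents per row via 150-level crossings -> circle-ish fit
obs={}
for n,c in W.items():
    g=cv2.cvtColor(c['image'],cv2.COLOR_RGB2GRAY).astype(float)
    pts=[]
    rows=range(186,230,2) if n=='w4' else range(128,176,2)
    for v in rows:
        r=g[v]; 
        i=next(i for i in range(265,300) if r[i]>160 and r[i+1]>160); j=next(j for j in range(365,330,-1) if r[j]>160 and r[j-1]>160)
        pts+=[[i-(r[i]-150)/max(r[i]-r[i-1],1),v],[j+(r[j]-150)/max(r[j]-r[j+1],1),v]]
    obs[n]=np.array(pts); print(n,cv2.fitEllipse(np.array(pts,np.float32)))
th=np.linspace(0,2*np.pi,120,endpoint=False)
from scipy.optimize import least_squares
def res(p,ns,zf=None):
    x,y=p[:2]; z=p[2] if zf is None else zf; out=[]
    for k,n in enumerate(ns):
        c=W[n]; q=np.array([proj(c,[x+25*np.cos(t),y+25*np.sin(t),z]) for t in th])
        s=p[-2*(len(ns)-k):][:2] if len(p)>3 else (0,0)
        e=cv2.fitEllipse(q.astype(np.float32))
        for o in obs[n]:
            d=[cv2.pointPolygonTest((q).astype(np.float32).reshape(-1,1,2),(float(o[0]),float(o[1])),True)]; out+=d
    return out
for ns in(['w4'],['w5'],['w4','w5']):
    r=least_squares(res,[455,128,55],args=(ns,),diff_step=1e-3); print(ns,r.x.round(2),round(r.cost,2))
    for zf in(50,59.5):
        r=least_squares(res,[455,128],args=(ns,zf),diff_step=1e-3); print('  ',zf,r.x.round(2),round(r.cost,2))
```

```text
w4 ((316.99395751953125, 201.61874389648438), (75.60977172851562, 88.54461669921875), 1.9288815259933472)
w5 ((315.0711975097656, 145.77455139160156), (80.58668518066406, 88.9666748046875), 179.52394104003906)
['w4'] [454.14 130.64  63.26] 16.53
   50 [456.61 125.94] 125.66
   59.5 [454.85 129.28] 26.0
['w5'] [454.74 129.45  63.15] 5.17
   50 [456.09 126.72] 136.53
   59.5 [455.14 128.65] 16.12
['w4', 'w5'] [454.55 129.83  62.79] 26.97
   50 [456.32 126.37] 265.85
   59.5 [455.02 128.93] 43.78
```

Flange scale settles it: the left screw's flange top is at about 60 mm, so it is crossed, with its axis at about (454, 128.3). I'll go down on it.

```bash
python3 -m creep '[[[-0.87,1.45,0,0,0,0],[-0.87,1.45,0,0,0,0],[-0.87,1.45,-0.6,0,0,0],[-0.87,1.45,-1.2,0,0,0],[-0.87,1.45,-1.8,0,0,0],[-0.87,1.45,-2.3,0,0,0],[-0.87,1.45,-2.64,0,0,0],[-0.87,1.45,-2.64,0,0,0],[-0.87,1.45,-2.64,0,0,0],[-0.87,1.45,-2.64,0,0,0]]]' 
python3 -c "
from h import *
st(); c=shot('wrist','w6')
"
```

```text
time_s: 4.98
eef_pos: [454.3, 128.5, 138.6]
ee_rot: [0.0, 0.512, 0.859, 0.0]
force: [0.2, -0.6, 0.4]
grip_width: 0.585
grip_force: 0.0
{'time_s': 4.983, 'eef_pos': [454.253, 128.495, 138.575], 'ee_rot': [0.0, 0.512, 0.859, 0.0], 'joints': [0.027, 0.41, 1.849, -0.0, 0.882, -0.469], 'force': [0.164, -0.559, 0.401], 'wrist_torque': [-0.014, -0.01, 0.024], 'grip_force': 0.0, 'grip_width': 0.585}
```

View pics/w6.png

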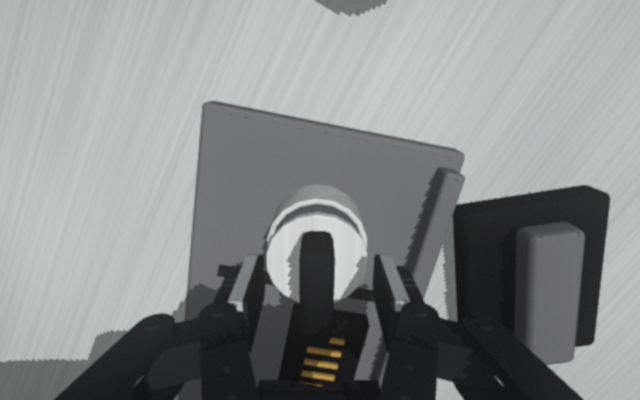

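The pads straddle the bar (columns 299–334, pad midpoint about 319), and there is a clear gap under the flange. I'll close gently and read the force.

```bash
python3 -m creep '[[[-0.03,-0.02,0,0,0,0],[-0.03,-0.02,0,0,0,0],[-0.03,-0.02,0,0,0,0],[-0.03,-0.02,0,0,0,0],[-0.03,-0.02,0,0,0,0],[-0.03,-0.02,0,0,0,0],[-0.03,-0.02,0,0,0,0],[-0.03,-0.02,0,0,0,0]]]' 0 30
python3 -c "
from h import *
st()"
```

```text
time_s: 5.7
eef_pos: [453.4, 127.9, 138.1]
ee_rot: [0.0, 0.512, 0.859, 0.0]
force: [1.1, 2.6, 3.2]
grip_width: 0.157
grip_force: 33.9
{'time_s': 5.7, 'eef_pos': [453.449, 127.928, 138.098], 'ee_rot': [0.0, 0.512, 0.859, 0.0], 'joints': [0.025, 0.409, 1.852, 0.0, 0.88, -0.47], 'force': [1.132, 2.649, 3.224], 'wrist_torque': [0.348, -0.216, -0.007], 'grip_force': 33.93, 'grip_width': 0.157}
```

```bash
python3 -m creep '[[[0,0,0,0,0,0.5],[0,0,0,0,0,1],[0,0,0,0,0,1],[0,0,0,0,0,1]]]' ; python3 -c "
from h import *
st()"
python3 -m creep '[[[0,0,0,0,0,0.5],[0,0,0,0,0,1],[0,0,0,0,0,1.5],[0,0,0,0,0,2],[0,0,0,0,0,2],[0,0,0,0,0,2]]]' ; python3 -c "
from h import *
st()"
```

```text
time_s: 6.03
eef_pos: [453.4, 127.9, 138.0]
ee_rot: [0.0, 0.474, 0.88, 0.0]
force: [1.3, 1.7, 2.9]
grip_width: 0.155
grip_force: 34.0
{'time_s': 6.033, 'eef_pos': [453.399, 127.911, 138.045], 'ee_rot': [0.0, 0.474, 0.88, 0.0], 'joints': [0.025, 0.409, 1.852, 0.0, 0.88, -0.557], 'force': [1.34, 1.74, 2.876], 'wrist_torque': [0.272, -0.301, 0.058], 'grip_force': 33.954, 'grip_width': 0.155}
time_s: 6.53
eef_pos: [453.3, 127.8, 137.7]
ee_rot: [0.0, 0.396, 0.918, 0.0]
force: [3.5, 0.6, -2.3]
grip_width: 0.157
grip_force: 33.2
{'time_s': 6.533, 'eef_pos': [453.294, 127.839, 137.679], 'ee_rot': [0.0, 0.396, 0.918, 0.0], 'joints': [0.025, 0.41, 1.852, -0.0, 0.879, -0.73], 'force': [3.48, 0.606, -2.321], 'wrist_torque': [0.218, -0.581, 0.055], 'grip_force': 33.182, 'grip_width': 0.157}
```

```bash
cat > s.py <<'E'
from rig import ctrl
import numpy as np
s=ctrl.sense(); q=s["ee_rot"]; print("t%.2f yaw %.3f"%(s["time_s"],2*np.arctan2(q[2],q[1])),"F",np.round(s["force"],1),"Tz %.3f"%s["wrist_torque"][2],"z %.1f"%s["eef_pos"][2],"q6 %.2f"%s["joints"][5],"w %.3f g %.0f"%(s["grip_width"],s["grip_force"]))
E
python3 -m creep '[[[0,0,0,0,0,0.5],[0,0,0,0,0,1],[0,0,0,0,0,1.5],[0,0,0,0,0,1.5],[0,0,0,0,0,1.5]]]' >/dev/null; python3 s.py
python3 -m creep '[[[0,0,0,0,0,0.4],[0,0,0,0,0,0.8],[0,0,0,0,0,0.8],[0,0,0,0,0,0.8]]]'  >/dev/null; python3 s.py
python3 -m creep '[[[0,0,0,0,0,0.4],[0,0,0,0,0,0.8],[0,0,0,0,0,0.8],[0,0,0,0,0,0.8]]]'  >/dev/null; python3 s.py
```

```text
t6.95 yaw 2.457 F [ 3.9  0.7 -2.1] Tz 0.062 z 137.8 q6 -0.86 w 0.157 g 33
t7.28 yaw 2.527 F [ 3.6  0.2 -2.9] Tz 0.055 z 137.8 q6 -0.93 w 0.157 g 33
t7.62 yaw 2.597 F [ 3.5  0.3 -2.8] Tz 0.019 z 137.9 q6 -1.00 w 0.155 g 33
```

```bash
python3 -m creep '[[[0,0,0,0,0,0.4],[0,0,0,0,0,0.7],[0,0,0,0,0,0.7],[0,0,0,0,0,0.7]]]' >/dev/null; python3 s.py
python3 -m creep '[[[0,0,0,0,0,0.4],[0,0,0,0,0,0.4],[0,0,0,0,0,0.4]]]' >/dev/null; python3 s.py
```

```text
t7.95 yaw 2.658 F [ 1.8 -1.1 -3.2] Tz 0.085 z 137.9 q6 -1.06 w 0.159 g 33
t8.20 yaw 2.693 F [ 2.7 -2.  -2.1] Tz 0.043 z 137.9 q6 -1.10 w 0.157 g 33
```

```bash
python3 -m creep '[[[0,0,0,0,0,0.4],[0,0,0,0,0,0.4],[0,0,0,0,0,0.4]]]' >/dev/null; python3 s.py
```

```text
t8.45 yaw 2.728 F [ 2.8 -3.2 -2.6] Tz -0.025 z 137.9 q6 -1.13 w 0.158 g 33
```

```bash
python3 -m creep '[[[0,0,0,0,0,0.4],[0,0,0,0,0,0.4],[0,0,0,0,0,0.4]]]' >/dev/null; python3 s.py
```

```text
t8.70 yaw 2.763 F [ 2.5 -3.8 -2.5] Tz -0.106 z 137.9 q6 -1.17 w 0.159 g 33
```

```bash
python3 -m creep '[[[0,0,0,0,0,0.3],[0,0,0,0,0,0.3],[0,0,0,0,0,0.3]]]' >/dev/null; python3 s.py
```

```text
t8.95 yaw 2.789 F [ 3.  -4.3 -2.1] Tz -0.171 z 137.9 q6 -1.19 w 0.161 g 33
```

The torque moved 0.22 N·m after 0.7 rad anticlockwise, which is the back stop. Now I let go so the screw can drop.

```bash
python3 -m creep '[[[0,0,0,0,0,0],[0,0,0,0,0,0],[0,0,0,0,0,0],[0,0,0,0,0,0],[0,0,0,0,0,0],[0,0,0,0,0,0],[0,0,0,0,0,0],[0,0,0,0,0,0]]]' 50; python3 s.py; python3 -c "
from h import *
c=shot('wrist','w7')
import numpy as np
a=np.hstack([cv2.imread('pics/w6.png')[150:390,190:480],cv2.imread('pics/w7.png')[150:390,190:480]]); cv2.imwrite('pics/w7c.png',a)"
```

```text
time_s: 9.62
eef_pos: [453.2, 127.9, 137.9]
ee_rot: [-0.0, 0.174, 0.985, 0.0]
force: [-0.6, 0.1, -0.2]
grip_width: 0.586
grip_force: 0.0
t9.62 yaw 2.791 F [-0.6  0.1 -0.2] Tz -0.002 z 137.9 q6 -1.19 w 0.586 g 0
```

View pics/w7c.png

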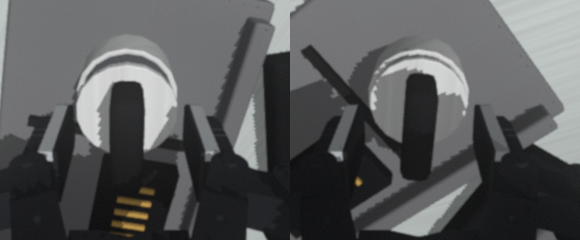

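The left crop shows the screw before and the right crop after. The gap under the flange has narrowed and the flange looks smaller, about 97 px against 101. I'll check the drop by numbers.

Run:
```python
from h import *
for n in('w6','w7'):
    c=dict(np.load(f'pics/{n}.npz')); g=cv2.cvtColor(c['image'],cv2.COLOR_RGB2GRAY).astype(float)
    for v in(236,242,248,256,264,270):
        r=g[v]; b=[u for u in range(280,355) if r[u]<62]
        print(n,v,b[0],b[-1],len(b))
T=np.array([453.7,128.1])
for n,psi in(('w6',2.066),('w7',2.73)):
    c=dict(np.load(f'pics/{n}.npz')); q=np.array([np.cos(psi),np.sin(psi)]); y=np.array([q[1],-q[0]])
    for z in(92.5,83): print(n,z,'far end',proj(c,np.r_[T+22*q,z]).round(1),'width@8mm',(proj(c,np.r_[T+8*q+7*y,z])-proj(c,np.r_[T+8*q-7*y,z])).round(1), 'flange L/R',proj(c,np.r_[T-25*y,z-33]).round(),proj(c,np.r_[T+25*y,z-33]).round())
```

```text
w6 236 303 329 27
w6 242 302 331 30
w6 248 301 332 32
w6 256 300 332 33
w6 264 300 333 34
w6 270 300 332 33
w7 236 306 335 30
w7 242 306 335 30
w7 248 305 337 33
w7 256 305 336 32
w7 264 304 335 32
w7 270 304 335 32
w6 92.5 far end [313.  250.4] width@8mm [36. -0.] flange L/R [263. 259.] [365. 259.]
w6 83 far end [313.3 239.3] width@8mm [33.7 -0. ] flange L/R [265. 250.] [363. 250.]
w7 92.5 far end [321.7 250.6] width@8mm [36.1  1.9] flange L/R [266. 256.] [369. 262.]
w7 83 far end [321.4 239.4] width@8mm [33.8  1.8] flange L/R [269. 247.] [367. 252.]
```

It has dropped. Next I lower 9 mm, back off slightly from the stop, and regrip.

```bash
python3 -m creep '[[[0,0,-0.12,0,0,-0.6],[0,0,-0.24,0,0,-0.6],[0,0,-0.36,0,0,-0.6],[0,0,-0.36,0,0,-0.6],[0,0,-0.36,0,0,-0.6]]]' >/dev/null; python3 s.py
python3 -m creep '[[[0,0,0,0,0,0],[0,0,0,0,0,0],[0,0,0,0,0,0],[0,0,0,0,0,0],[0,0,0,0,0,0],[0,0,0,0,0,0],[0,0,0,0,0,0],[0,0,0,0,0,0]]]' 0 30 >/dev/null; python3 s.py
```

```text
t10.08 yaw 2.740 F [-0.2 -0.7  0.2] Tz 0.014 z 128.7 q6 -1.14 w 0.586 g 0
t10.75 yaw 2.739 F [-1.9 -2.1  3.3] Tz -0.088 z 129.0 q6 -1.14 w 0.161 g 32
```

```bash
python3 -m creep '[[[0,0,0,0,0,-0.4],[0,0,0,0,0,-0.8],[0,0,0,0,0,-0.8],[0,0,0,0,0,-0.8]]]' >/dev/null; python3 s.py
python3 -m creep '[[[0,0,0,0,0,-0.4],[0,0,0,0,0,-0.8],[0,0,0,0,0,-1.2],[0,0,0,0,0,-1.2],[0,0,0,0,0,-1.2]]]' >/dev/null; python3 s.py
```

```text
t11.08 yaw 2.670 F [-1.8 -2.1  2.9] Tz 0.037 z 129.0 q6 -1.07 w 0.157 g 32
t11.50 yaw 2.566 F [-0.9 -1.   3. ] Tz -0.093 z 129.0 q6 -0.97 w 0.157 g 32
```

```bash
echo 'import sys; sys.exit(abs(s["wrist_torque"][2])>0.15)' >> s.py
m(){ :; }
python3 -m creep '[[[0,0,0,0,0,-0.6],[0,0,0,0,0,-1.2],[0,0,0,0,0,-1.2],[0,0,0,0,0,-1.2]]]' >/dev/null; python3 s.py &&
python3 -m creep '[[[0,0,0,0,0,-0.6],[0,0,0,0,0,-1.2],[0,0,0,0,0,-1.2],[0,0,0,0,0,-1.2]]]' >/dev/null && python3 s.py &&
python3 -m creep '[[[0,0,0,0,0,-0.6],[0,0,0,0,0,-1.2],[0,0,0,0,0,-1.2],[0,0,0,0,0,-1.2]]]' >/dev/null && python3 s.py &&
python3 -m creep '[[[0,0,0,0,0,-0.6],[0,0,0,0,0,-1.2],[0,0,0,0,0,-1.2],[0,0,0,0,0,-1.2]]]' >/dev/null && python3 s.py &&
python3 -m creep '[[[0,0,0,0,0,-0.6],[0,0,0,0,0,-1.2],[0,0,0,0,0,-1.2],[0,0,0,0,0,-1.2]]]' >/dev/null && python3 s.py
```

```text
t11.83 yaw 2.462 F [1.  0.4 2.8] Tz -0.107 z 128.9 q6 -0.87 w 0.161 g 32False
```

```bash
sed -i 's/sys.exit(abs(\(.*\)>0.15)/sys.exit(int(abs(\1>0.15))/' s.py; tail -1 s.py
python3 -m creep '[[[0,0,0,0,0,-0.6],[0,0,0,0,0,-1.2],[0,0,0,0,0,-1.2],[0,0,0,0,0,-1.2]]]' >/dev/null; python3 s.py &&
python3 -m creep '[[[0,0,0,0,0,-0.6],[0,0,0,0,0,-1.2],[0,0,0,0,0,-1.2],[0,0,0,0,0,-1.2]]]' >/dev/null && python3 s.py &&
python3 -m creep '[[[0,0,0,0,0,-0.6],[0,0,0,0,0,-1.2],[0,0,0,0,0,-1.2],[0,0,0,0,0,-1.2]]]' >/dev/null && python3 s.py &&
python3 -m creep '[[[0,0,0,0,0,-0.6],[0,0,0,0,0,-1.2],[0,0,0,0,0,-1.2],[0,0,0,0,0,-1.2]]]' >/dev/null && python3 s.py
```

```text
import sys; sys.exit(int(abs(s["wrist_torque"][2])>0.15))
t12.17 yaw 2.357 F [-0.   0.3  2.1] Tz -0.039 z 129.0 q6 -0.76 w 0.158 g 32
t12.50 yaw 2.253 F [0.7 2.4 3.1] Tz -0.094 z 129.0 q6 -0.66 w 0.155 g 32
t12.83 yaw 2.148 F [1.3 1.9 2.7] Tz -0.033 z 129.0 q6 -0.55 w 0.156 g 32
t13.17 yaw 2.043 F [2.  3.5 3.4] Tz -0.070 z 129.0 q6 -0.45 w 0.160 g 32
```

```bash
python3 -m creep '[[[0,0,0,0,0,-0.6],[0,0,0,0,0,-1.2],[0,0,0,0,0,-1.2],[0,0,0,0,0,-1.2]]]' >/dev/null; python3 s.py &&
python3 -m creep '[[[0,0,0,0,0,-0.6],[0,0,0,0,0,-1.2],[0,0,0,0,0,-1.2],[0,0,0,0,0,-1.2]]]' >/dev/null && python3 s.py &&
python3 -m creep '[[[0,0,0,0,0,-0.6],[0,0,0,0,0,-1.2],[0,0,0,0,0,-1.2],[0,0,0,0,0,-1.2]]]' >/dev/null && python3 s.py &&
python3 -m creep '[[[0,0,0,0,0,-0.6],[0,0,0,0,0,-1.2],[0,0,0,0,0,-1.2],[0,0,0,0,0,-1.2]]]' >/dev/null && python3 s.py &&
python3 -m creep '[[[0,0,0,0,0,-0.6],[0,0,0,0,0,-1.2],[0,0,0,0,0,-1.2],[0,0,0,0,0,-1.2]]]' >/dev/null && python3 s.py
```

```text
t13.50 yaw 1.939 F [3.3 4.2 1.1] Tz -0.056 z 128.9 q6 -0.34 w 0.157 g 32
t13.83 yaw 1.834 F [ 3.7  4.4 -1.3] Tz -0.057 z 128.9 q6 -0.24 w 0.159 g 31
t14.17 yaw 1.729 F [ 5.5  3.9 -1.4] Tz -0.003 z 128.8 q6 -0.13 w 0.157 g 31
t14.50 yaw 1.624 F [ 5.6  3.6 -2.4] Tz -0.038 z 128.8 q6 -0.03 w 0.158 g 31
t14.83 yaw 1.520 F [ 5.8  4.6 -1.8] Tz -0.063 z 128.8 q6 0.08 w 0.160 g 31
```

```bash
python3 -m creep '[[[0,0,0,0,0,-0.4],[0,0,0,0,0,-0.8],[0,0,0,0,0,-0.8],[0,0,0,0,0,-0.8]]]' >/dev/null; python3 s.py &&
python3 -m creep '[[[0,0,0,0,0,-0.4],[0,0,0,0,0,-0.4],[0,0,0,0,0,-0.4]]]' >/dev/null && python3 s.py &&
python3 -m creep '[[[0,0,0,0,0,-0.4],[0,0,0,0,0,-0.4],[0,0,0,0,0,-0.4]]]' >/dev/null && python3 s.py
```

```text
t15.17 yaw 1.450 F [ 6.3  4.  -2.9] Tz 0.004 z 128.9 q6 0.15 w 0.155 g 31
t15.42 yaw 1.415 F [ 5.   5.2 -2.9] Tz -0.048 z 128.9 q6 0.18 w 0.159 g 31
t15.67 yaw 1.380 F [ 5.5  4.2 -2.3] Tz -0.044 z 128.8 q6 0.22 w 0.162 g 31
```

```bash
python3 -m creep '[[[0,0,0,0,0,-0.4],[0,0,0,0,0,-0.4],[0,0,0,0,0,-0.4]]]' >/dev/null && python3 s.py &&
python3 -m creep '[[[0,0,0,0,0,-0.4],[0,0,0,0,0,-0.4],[0,0,0,0,0,-0.4]]]' >/dev/null && python3 s.py &&
python3 -m creep '[[[0,0,0,0,0,-0.4],[0,0,0,0,0,-0.4],[0,0,0,0,0,-0.4]]]' >/dev/null && python3 s.py
```

```text
t15.92 yaw 1.345 F [ 6.1  4.5 -2.6] Tz -0.039 z 128.9 q6 0.25 w 0.157 g 31
t16.17 yaw 1.310 F [ 5.1  3.9 -3. ] Tz 0.021 z 128.9 q6 0.29 w 0.160 g 31
t16.42 yaw 1.275 F [ 4.9  3.8 -1.8] Tz 0.005 z 128.9 q6 0.32 w 0.159 g 31
```

```bash
python3 -m creep '[[[0,0,0,0,0,-0.4],[0,0,0,0,0,-0.4],[0,0,0,0,0,-0.4]]]' >/dev/null && python3 s.py &&
python3 -m creep '[[[0,0,0,0,0,-0.3],[0,0,0,0,0,-0.3],[0,0,0,0,0,-0.3]]]' >/dev/null && python3 s.py
```

```text
t16.67 yaw 1.241 F [ 5.9  3.5 -2.6] Tz 0.076 z 128.9 q6 0.36 w 0.158 g 30
t16.92 yaw 1.215 F [ 6.5  3.6 -2.9] Tz 0.107 z 128.9 q6 0.38 w 0.154 g 30
```

```bash
python3 -m creep '[[[0,0,0,0,0,-0.3],[0,0,0,0,0,-0.3],[0,0,0,0,0,-0.3]]]' >/dev/null && python3 s.py &&
python3 -m creep '[[[0,0,0,0,0,-0.2],[0,0,0,0,0,-0.2],[0,0,0,0,0,-0.2]]]' >/dev/null && python3 s.py
```

```text
t17.17 yaw 1.189 F [ 6.3  2.2 -2.7] Tz 0.231 z 128.9 q6 0.41 w 0.160 g 30
```

The torque has risen 0.28 N·m at 1.4–1.5 rad, so the screw is home. I let go so it sinks, then regrip 3.5 mm lower to confirm it is snug.

```bash
python3 -m creep '[[[0,0,0,0,0,0],[0,0,0,0,0,0],[0,0,0,0,0,0],[0,0,0,0,0,0],[0.02,0.012,0,0,0,0.6],[0.02,0.012,-0.14,0,0,0.6],[0.02,0.012,-0.14,0,0,0.6],[0.02,0.012,-0.14,0,0,0.6],[0.02,0.012,-0.14,0,0,0.6]]]' 45 >/dev/null; python3 s.py
python3 - <<'E'
from h import *
c=shot('wrist','w8')
g=cv2.cvtColor(c['image'],cv2.COLOR_RGB2GRAY).astype(float)
for v in(225,235,245,255,265):
    b=[u for u in range(280,360) if g[v][u]<62]; print(v,(b[0],b[-1],len(b)) if b else '')
print([int(x) for x in g[200:260:3,318]])
E
python3 -m creep '[[[0,0,0,0,0,0],[0,0,0,0,0,0],[0,0,0,0,0,0],[0,0,0,0,0,0],[0,0,0,0,0,0],[0,0,0,0,0,0],[0,0,0,0,0,0],[0,0,0,0,0,0]]]' 0 30 >/dev/null; python3 s.py
```

```text
t17.92 yaw 1.237 F [-0.3  0.3 -0.2] Tz -0.043 z 125.3 q6 0.36 w 0.524 g 0
225 
235 (306, 331, 26)
245 (304, 334, 31)
255 (303, 335, 33)
265 (303, 335, 33)
[150, 151, 149, 219, 170, 206, 217, 217, 218, 218, 187, 44, 45, 45, 44, 44, 45, 43, 45, 47]
t18.63 yaw 1.238 F [ 3.2 -0.5 -1.1] Tz 0.099 z 125.5 q6 0.36 w 0.157 g 33
```

```bash
python3 -m creep '[[[0,0,0,0,0,-0.3],[0,0,0,0,0,-0.3],[0,0,0,0,0,-0.3]]]' >/dev/null && python3 s.py &&
python3 -m creep '[[[0,0,0,0,0,-0.3],[0,0,0,0,0,-0.3],[0,0,0,0,0,-0.3]]]' >/dev/null && python3 s.py
```

```text
t18.88 yaw 1.212 F [ 3.8 -1.4 -0.4] Tz 0.067 z 125.5 q6 0.38 w 0.153 g 33
t19.13 yaw 1.186 F [ 3.7 -1.9 -0.9] Tz 0.179 z 125.4 q6 0.41 w 0.155 g 33
```

```bash
python3 -m creep '[[[0,0,0,0,0,-0.3],[0,0,0,0,0,-0.3],[0,0,0,0,0,-0.3]]]' >/dev/null ; python3 s.py
python3 -m creep '[[[0,0,0,0,0,0],[0,0,0,0,0,0],[0,0,0,0,0,0],[0,0,0,0,0,0],[0,0,0,0,0,0]]]' 60 >/dev/null; python3 s.py
python3 - <<'E'
# where is right screw relative to left?
import numpy as np
L=np.array([453.6,128.1])
for th in(17.2,17.4,17.6,17.9): print(th, (L+180*np.array([np.sin(np.radians(th)),-np.cos(np.radians(th))])).round(1))
from h import *
c=dict(np.load('pics/top0.npz'))
E
```

```text
t19.38 yaw 1.160 F [ 4.5 -1.8 -2.2] Tz 0.252 z 125.5 q6 0.44 w 0.158 g 34
t19.80 yaw 1.159 F [ 0.1 -0.5  0.1] Tz 0.008 z 125.3 q6 0.44 w 0.702 g 0
17.2 [506.8 -43.9]
17.4 [507.4 -43.7]
17.6 [508.  -43.5]
17.9 [508.9 -43.2]
```

The left screw is snug home and released. Now I lift and move over the right screw, aligning with its bar at about 2.59 rad.

```bash
python3 -m creep '[[[0,0,1,0,0,0],[0,0,2,0,0,0],[0,0,3,0,0,0],[2.17,-6.87,3,0,0,16.4],[2.17,-6.87,3,0,0,16.4],[2.17,-6.87,3,0,0,16.4],[2.17,-6.87,3,0,0,16.4],[2.17,-6.87,3,0,0,16.4],[2.17,-6.87,3,0,0,16.4],[2.17,-6.87,3,0,0,16.4],[2.17,-6.87,3,0,0,16.4],[2.17,-6.87,3,0,0,16.4],[2.17,-6.87,3,0,0,16.4],[2.17,-6.87,3,0,0,16.4],[2.17,-6.87,3,0,0,16.4],[2.17,-6.87,3,0,0,16.4],[2.17,-6.87,3,0,0,16.4],[2.17,-6.87,3,0,0,16.4],[2.17,-6.87,3,0,0,16.4],[2.17,-6.87,3,0,0,16.4]]]' 50 >/dev/null; python3 s.py
cat > r.py <<'E'
from h import *
import sys
c=shot('wrist',sys.argv[1]); g=cv2.cvtColor(c['image'],cv2.COLOR_RGB2GRAY).astype(float)
m=(g<62).astype(np.uint8); m[:,:270]=0; m[:,365:]=0
for v in range(150,262,8):
    r=g[v]; b=np.where(m[v])[0]; w=np.where(r[260:375]>150)[0]+260
    print(v,(b[0],b[-1],len(b)) if len(b) else '',(w[0],w[-1]) if len(w) else '')
print('tips',[int(x) for x in g[265,250:275:2]],[int(x) for x in g[265,362:386:2]])
E
python3 r.py w9; python3 -c "
from h import *
st()
c=dict(np.load('pics/w9.npz'));print([proj(c,p).round(1) for p in([508,-43.7,83],[508,-43.7,50],[508-22*.852,-43.7+22*.523,83])])"
```

```text
t21.47 yaw 2.589 F [-0.2  1.  -0.6] Tz 0.050 z 200.4 q6 -1.33 w 0.589 g 0
150 (np.int64(341), np.int64(352), 12) 
158 (np.int64(349), np.int64(361), 13) 
166 (np.int64(358), np.int64(364), 7) 
174  (np.int64(296), np.int64(340))
182  (np.int64(288), np.int64(348))
190 (np.int64(306), np.int64(325), 20) (np.int64(286), np.int64(352))
198 (np.int64(305), np.int64(326), 22) (np.int64(283), np.int64(355))
206 (np.int64(305), np.int64(326), 22) (np.int64(281), np.int64(355))
214 (np.int64(306), np.int64(326), 21) (np.int64(282), np.int64(353))
222 (np.int64(306), np.int64(327), 22) (np.int64(285), np.int64(350))
230 (np.int64(307), np.int64(327), 21) (np.int64(329), np.int64(344))
238 (np.int64(307), np.int64(327), 21) (np.int64(330), np.int64(333))
246 (np.int64(307), np.int64(328), 22) 
254 (np.int64(308), np.int64(364), 26) 
tips [110, 111, 79, 40, 38, 38, 44, 96, 112, 111, 112, 113, 112] [111, 111, 113, 112, 113, 107, 60, 33, 38, 39, 58, 105]
{'time_s': 21.517, 'eef_pos': [507.942, -43.561, 200.384], 'ee_rot': [-0.0, 0.273, 0.962, 0.0], 'joints': [-0.316, 0.388, 1.682, -0.0, 1.072, -1.334], 'force': [0.073, -0.391, 0.282], 'wrist_torque': [-0.024, -0.028, -0.012], 'grip_force': 0.0, 'grip_width': 0.584}
[array([316.8, 226.2]), array([316.9, 206.5]), array([316.6, 190.7])]
```

The numbers place the bar about 1 mm left of the tool axis, with a tilt of about 0.04 rad. I'll correct that, go down and grip.

```bash
python3 -m creep '[[[-0.01,-0.03,-0.5,0,0,0.5],[-0.01,-0.03,-1.2,0,0,0.5],[-0.01,-0.03,-1.9,0,0,0.5],[-0.01,-0.03,-2.5,0,0,0.5],[-0.01,-0.03,-2.84,0,0,0.5],[-0.01,-0.03,-2.84,0,0,0.5],[-0.01,-0.03,-2.84,0,0,0.5],[-0.01,-0.03,-2.84,0,0,0.5]]]' >/dev/null; python3 s.py
python3 r.py w10
python3 -m creep '[[[0,0,0,0,0,0],[0,0,0,0,0,0],[0,0,0,0,0,0],[0,0,0,0,0,0],[0,0,0,0,0,0],[0,0,0,0,0,0],[0,0,0,0,0,0],[0,0,0,0,0,0]]]' 0 30 >/dev/null; python3 s.py
```

```text
t22.18 yaw 2.634 F [ 0.9 -0.8  0.7] Tz -0.062 z 130.3 q6 -1.38 w 0.583 g 0
150 (np.int64(326), np.int64(340), 15) 
158 (np.int64(334), np.int64(349), 16) 
166 (np.int64(343), np.int64(357), 15) 
174 (np.int64(351), np.int64(364), 14) 
182 (np.int64(360), np.int64(364), 5) 
190  (np.int64(323), np.int64(336))
198  (np.int64(319), np.int64(350))
206  (np.int64(295), np.int64(357))
214  (np.int64(282), np.int64(361))
222  (np.int64(276), np.int64(363))
230 (np.int64(306), np.int64(329), 24) (np.int64(271), np.int64(367))
238 (np.int64(304), np.int64(332), 29) (np.int64(271), np.int64(369))
246 (np.int64(303), np.int64(333), 31) (np.int64(269), np.int64(371))
254 (np.int64(302), np.int64(334), 33) (np.int64(267), np.int64(370))
tips [131, 129, 93, 42, 40, 41, 43, 69, 84, 163, 232, 232, 234] [147, 148, 148, 137, 133, 128, 69, 36, 39, 42, 69, 122]
t22.90 yaw 2.634 F [-1.1  0.3  3.2] Tz 0.010 z 129.6 q6 -1.38 w 0.156 g 34
```

```bash
python3 -m creep '[[[0,0,0,0,0,-0.4],[0,0,0,0,0,-0.8],[0,0,0,0,0,-0.8],[0,0,0,0,0,-0.8]]]' >/dev/null; python3 s.py &&
python3 -m creep '[[[0,0,0,0,0,-0.4],[0,0,0,0,0,-0.8],[0,0,0,0,0,-0.8],[0,0,0,0,0,-0.8]]]' >/dev/null && python3 s.py &&
python3 -m creep '[[[0,0,0,0,0,-0.4],[0,0,0,0,0,-0.8],[0,0,0,0,0,-0.8],[0,0,0,0,0,-0.8]]]' >/dev/null && python3 s.py &&
python3 -m creep '[[[0,0,0,0,0,-0.4],[0,0,0,0,0,-0.8],[0,0,0,0,0,-0.8],[0,0,0,0,0,-0.8]]]' >/dev/null && python3 s.py &&
python3 -m creep '[[[0,0,0,0,0,-0.4],[0,0,0,0,0,-0.8],[0,0,0,0,0,-0.8],[0,0,0,0,0,-0.8]]]' >/dev/null && python3 s.py
```

```text
t23.23 yaw 2.565 F [-1.3 -1.4  3.6] Tz -0.032 z 129.5 q6 -1.31 w 0.160 g 34
t23.57 yaw 2.496 F [-1.5 -1.6  3.9] Tz -0.061 z 129.5 q6 -1.24 w 0.161 g 34
t23.90 yaw 2.426 F [-0.9 -2.   5.1] Tz -0.145 z 129.5 q6 -1.17 w 0.155 g 34
t24.23 yaw 2.357 F [-0.4 -1.7  4.9] Tz -0.050 z 129.5 q6 -1.10 w 0.159 g 34
t24.57 yaw 2.287 F [-0.6 -1.9  5.4] Tz -0.011 z 129.5 q6 -1.03 w 0.154 g 34
```

```bash
python3 -m creep '[[[0,0,0,0,0,-0.4],[0,0,0,0,0,-0.8],[0,0,0,0,0,-0.8],[0,0,0,0,0,-0.8]]]' >/dev/null; python3 s.py &&
python3 -m creep '[[[0,0,0,0,0,-0.4],[0,0,0,0,0,-0.8],[0,0,0,0,0,-0.8],[0,0,0,0,0,-0.8]]]' >/dev/null && python3 s.py &&
python3 -m creep '[[[0,0,0,0,0,-0.4],[0,0,0,0,0,-0.8],[0,0,0,0,0,-0.8],[0,0,0,0,0,-0.8]]]' >/dev/null && python3 s.py &&
python3 -m creep '[[[0,0,0,0,0,-0.4],[0,0,0,0,0,-0.8],[0,0,0,0,0,-0.8],[0,0,0,0,0,-0.8]]]' >/dev/null && python3 s.py
```

```text
t24.90 yaw 2.218 F [-1.  -2.2  4.7] Tz -0.093 z 129.4 q6 -0.96 w 0.158 g 34
t25.23 yaw 2.148 F [-0.5 -3.8  4. ] Tz -0.078 z 129.4 q6 -0.89 w 0.159 g 34
t25.57 yaw 2.078 F [-0.6 -3.   2.7] Tz -0.175 z 129.3 q6 -0.82 w 0.158 g 34
```

```bash
sed -i 's/abs(s\["wrist_torque"\]\[2\])>0.15/s["wrist_torque"][2]>0.1/' s.py
python3 -m creep '[[[0,0,0,0,0,-0.3],[0,0,0,0,0,-0.6],[0,0,0,0,0,-0.6],[0,0,0,0,0,-0.6]]]' >/dev/null; python3 s.py &&
python3 -m creep '[[[0,0,0,0,0,-0.3],[0,0,0,0,0,-0.6],[0,0,0,0,0,-0.6],[0,0,0,0,0,-0.6]]]' >/dev/null && python3 s.py &&
python3 -m creep '[[[0,0,0,0,0,-0.3],[0,0,0,0,0,-0.6],[0,0,0,0,0,-0.6],[0,0,0,0,0,-0.6]]]' >/dev/null && python3 s.py &&
python3 -m creep '[[[0,0,0,0,0,-0.3],[0,0,0,0,0,-0.6],[0,0,0,0,0,-0.6],[0,0,0,0,0,-0.6]]]' >/dev/null && python3 s.py &&
python3 -m creep '[[[0,0,0,0,0,-0.3],[0,0,0,0,0,-0.6],[0,0,0,0,0,-0.6],[0,0,0,0,0,-0.6]]]' >/dev/null && python3 s.py &&
python3 -m creep '[[[0,0,0,0,0,-0.3],[0,0,0,0,0,-0.6],[0,0,0,0,0,-0.6],[0,0,0,0,0,-0.6]]]' >/dev/null && python3 s.py
```

```text
t25.90 yaw 2.025 F [ 0.8 -3.5  1.4] Tz -0.123 z 129.3 q6 -0.77 w 0.152 g 34
t26.23 yaw 1.972 F [ 1.7 -4.6 -1.3] Tz 0.005 z 129.2 q6 -0.72 w 0.158 g 33
t26.57 yaw 1.920 F [ 1.8 -4.6 -2.1] Tz -0.056 z 129.2 q6 -0.67 w 0.158 g 33
t26.90 yaw 1.868 F [ 1.3 -4.1 -2.8] Tz -0.112 z 129.3 q6 -0.61 w 0.157 g 33
t27.23 yaw 1.815 F [ 1.1 -4.5 -2.2] Tz -0.043 z 129.4 q6 -0.56 w 0.159 g 33
t27.57 yaw 1.763 F [ 0.9 -4.6 -2.3] Tz -0.036 z 129.4 q6 -0.51 w 0.154 g 33
```

```bash
python3 -m creep '[[[0,0,0,0,0,-0.3],[0,0,0,0,0,-0.6],[0,0,0,0,0,-0.6],[0,0,0,0,0,-0.6]]]' >/dev/null; python3 s.py &&
python3 -m creep '[[[0,0,0,0,0,-0.3],[0,0,0,0,0,-0.6],[0,0,0,0,0,-0.6],[0,0,0,0,0,-0.6]]]' >/dev/null && python3 s.py &&
python3 -m creep '[[[0,0,0,0,0,-0.3],[0,0,0,0,0,-0.6],[0,0,0,0,0,-0.6],[0,0,0,0,0,-0.6]]]' >/dev/null && python3 s.py &&
python3 -m creep '[[[0,0,0,0,0,-0.3],[0,0,0,0,0,-0.6],[0,0,0,0,0,-0.6],[0,0,0,0,0,-0.6]]]' >/dev/null && python3 s.py &&
python3 -m creep '[[[0,0,0,0,0,-0.3],[0,0,0,0,0,-0.6],[0,0,0,0,0,-0.6],[0,0,0,0,0,-0.6]]]' >/dev/null && python3 s.py &&
python3 -m creep '[[[0,0,0,0,0,-0.4],[0,0,0,0,0,-0.4],[0,0,0,0,0,-0.4]]]' >/dev/null && python3 s.py &&
python3 -m creep '[[[0,0,0,0,0,-0.4],[0,0,0,0,0,-0.4],[0,0,0,0,0,-0.4]]]' >/dev/null && python3 s.py &&
python3 -m creep '[[[0,0,0,0,0,-0.4],[0,0,0,0,0,-0.4],[0,0,0,0,0,-0.4]]]' >/dev/null && python3 s.py
```

```text
t27.90 yaw 1.711 F [ 1.  -4.4 -2.2] Tz -0.097 z 129.4 q6 -0.46 w 0.153 g 33
t28.23 yaw 1.658 F [ 1.  -5.3 -2.7] Tz -0.012 z 129.4 q6 -0.40 w 0.158 g 33
t28.57 yaw 1.606 F [ 0.7 -5.3 -3. ] Tz -0.054 z 129.4 q6 -0.35 w 0.160 g 33
t28.90 yaw 1.554 F [ 1.2 -5.6 -2.9] Tz 0.007 z 129.4 q6 -0.30 w 0.156 g 33
t29.23 yaw 1.501 F [ 1.4 -4.4 -2.2] Tz -0.030 z 129.3 q6 -0.25 w 0.161 g 33
t29.48 yaw 1.466 F [ 0.9 -5.2 -2.6] Tz 0.027 z 129.4 q6 -0.21 w 0.153 g 33
t29.73 yaw 1.432 F [ 1.5 -5.6 -2.2] Tz 0.089 z 129.4 q6 -0.18 w 0.156 g 33
t29.98 yaw 1.397 F [ 1.7 -4.9 -2.6] Tz 0.191 z 129.4 q6 -0.14 w 0.159 g 33
```

The right screw shows the same home rise, 0.24 N·m. I release it to sink, regrip lower and confirm.

```bash
python3 -m creep '[[[0,0,0,0,0,0],[0,0,0,0,0,0],[0,0,0,0,0,0],[0,0,0,0,0,0],[0.01,-0.02,0,0,0,0.6],[0.01,-0.02,-0.16,0,0,0.6],[0.01,-0.02,-0.16,0,0,0.6],[0.01,-0.02,-0.16,0,0,0.6],[0.01,-0.02,-0.16,0,0,0.6]]]' 45 >/dev/null; python3 s.py
python3 -m creep '[[[0,0,0,0,0,0],[0,0,0,0,0,0],[0,0,0,0,0,0],[0,0,0,0,0,0],[0,0,0,0,0,0],[0,0,0,0,0,0],[0,0,0,0,0,0],[0,0,0,0,0,0]]]' 0 30 >/dev/null; python3 s.py && 
python3 -m creep '[[[0,0,0,0,0,-0.3],[0,0,0,0,0,-0.3],[0,0,0,0,0,-0.3]]]' >/dev/null && python3 s.py &&
python3 -m creep '[[[0,0,0,0,0,-0.3],[0,0,0,0,0,-0.3],[0,0,0,0,0,-0.3]]]' >/dev/null && python3 s.py
```

```text
t30.73 yaw 1.446 F [ 0.2 -0.4 -0.2] Tz 0.027 z 125.3 q6 -0.19 w 0.525 g 0
t31.40 yaw 1.447 F [-2.6  0.3  0.6] Tz 0.069 z 125.3 q6 -0.19 w 0.159 g 33
t31.65 yaw 1.422 F [-2.1 -0.9  0.5] Tz -0.006 z 125.3 q6 -0.17 w 0.155 g 33
t31.90 yaw 1.396 F [-1.7  0.6 -0.4] Tz 0.124 z 125.3 q6 -0.14 w 0.155 g 33
```

```bash
python3 -m creep '[[[0,0,0,0,0,-0.3],[0,0,0,0,0,-0.3],[0,0,0,0,0,-0.3]]]' >/dev/null; python3 s.py;
python3 -m creep '[[[0,0,0,0,0,-0.2],[0,0,0,0,0,-0.2],[0,0,0,0,0,-0.2]]]' >/dev/null; python3 s.py
```

```text
t32.15 yaw 1.370 F [-2.8  0.6 -2.4] Tz 0.189 z 125.2 q6 -0.12 w 0.154 g 33
t32.40 yaw 1.352 F [-2.5 -1.1 -3.5] Tz 0.278 z 125.3 q6 -0.10 w 0.160 g 33
```

```bash
python3 -m creep '[[[0,0,0,0,0,0],[0,0,0,0,0,0],[0,0,0,0,0,0],[0,0,0,0,0,0],[0,0,0,0,0,0],[0,0,1,0,0,0],[0,0,2,0,0,0],[0,0,3,0,0,0],[0,0,3,0,0,0],[0,0,3,0,0,0],[0,0,3,0,0,0],[0,0,3,0,0,0]]]' 60 >/dev/null; python3 s.py; python3 -c "
from h import *
shot('wrist','f1')"
python3 -m creep '[[[-2.17,6.87,3,0,0,0],[-2.17,6.87,3,0,0,0],[-2.17,6.87,3,0,0,0],[-2.17,6.87,3,0,0,0],[-2.17,6.87,3,0,0,0],[-2.17,6.87,3,0,0,0],[-2.17,6.87,3,0,0,0],[-2.17,6.87,3,0,0,0],[-2.17,6.87,3,0,0,0],[-2.17,6.87,0,0,0,0],[-2.17,6.87,0,0,0,0],[-2.17,6.87,0,0,0,0],[-2.17,6.87,0,0,0,0],[-2.17,6.87,0,0,0,0]]]' >/dev/null; python3 s.py
python3 - <<'E'
from h import *
shot('wrist','f2')
from scipy.optimize import least_squares
th=np.linspace(0,2*np.pi,180,endpoint=False)
for n,p0,lo in(('w4',(453.6,128.1),59.5),('w9',(507.9,-44.2),50),('f1',(507.9,-44.2),47),('f2',(453.6,128.1),47)):
    c=dict(np.load(f'pics/{n}.npz')); g=cv2.cvtColor(c['image'],cv2.COLOR_RGB2GRAY).astype(float)
    u0,v0=proj(c,[*p0,lo]); obs=[]
    for v in range(int(v0)-24,int(v0)+22,2):
        r=g[v]; w=[u for u in range(int(u0)-52,int(u0)+52) if r[u]>160 and r[u+1]>160 or r[u]>160 and r[u-1]>160]
        if len(w)>8: obs+=[(w[0]-.5,v),(w[-1]+.5,v)]
    wid=[b[0]-a[0] for a,b in zip(obs[::2],obs[1::2])]
    def res(p):
        q=np.array([proj(c,[p[0]+25*np.cos(t),p[1]+25*np.sin(t),p[2]]) for t in th],np.float32).reshape(-1,1,2)
        return [cv2.pointPolygonTest(q,(float(a),float(b)),True) for a,b in obs]
    r=least_squares(res,[*p0,lo+2],diff_step=1e-3,loss='soft_l1'); print(n,r.x.round(1),round(r.cost,1),'max width',max(wid))
E
```

```text
t33.40 yaw 1.351 F [ 1.1  0.4 -0.3] Tz 0.026 z 199.4 q6 -0.10 w 0.706 g 0
t34.62 yaw 1.350 F [-0.   1.1  0.2] Tz -0.007 z 201.8 q6 0.24 w 0.704 g 0
w4 [453.8 131.3  63. ] 19.3 max width 75.0
w9 [507.5 -42.4  51.8] 27.4 max width 75.0
f1 [509.9 -40.4  52.3] 4.8 max width 75.0
f2 [456.6 132.4  55.6] 2.6 max width 76.0
```

Run:
```python
from h import *
for n,p0,lo in(('w9',(507.9,-44.2),50),('f1',(507.9,-44.2),47),('w4',(453.6,128.1),59.5),('f2',(453.6,128.1),47)):
    c=dict(np.load(f'pics/{n}.npz')); g=cv2.cvtColor(c['image'],cv2.COLOR_RGB2GRAY).astype(int)
    u0,v0=proj(c,[*p0,lo]).astype(int); print(n,u0,v0)
    for du in(-18,0,18): print('  up',du,g[v0-56:v0-18:2,u0+du].tolist())
    for dv in(-12,6): print('  L',g[v0+dv,u0-50:u0-24:2].tolist(),'R',g[v0+dv,u0+24:u0+52:2].tolist())
```

```text
w9 316 206
  up -18 [117, 118, 115, 116, 116, 117, 116, 111, 102, 97, 99, 136, 195, 190, 144, 194, 209, 206, 178]
  up 0 [117, 118, 118, 116, 118, 118, 124, 125, 131, 193, 200, 142, 195, 210, 209, 211, 179, 47, 36]
  up 18 [113, 118, 117, 118, 116, 115, 119, 127, 136, 138, 141, 192, 203, 164, 192, 213, 211, 209, 210]
  L [115, 95, 69, 70, 69, 70, 68, 86, 121, 166, 177, 133, 124] R [205, 206, 209, 210, 209, 200, 204, 162, 116, 117, 119, 117, 115, 115]
  L [81, 69, 70, 70, 69, 70, 68, 99, 191, 208, 181, 129, 124] R [204, 205, 209, 209, 207, 206, 207, 165, 117, 115, 116, 115, 116, 115]
f1 316 206
  up -18 [47, 62, 91, 101, 101, 101, 101, 103, 116, 126, 127, 140, 187, 176, 167, 191, 192, 191, 189]
  up 0 [103, 99, 99, 100, 102, 122, 126, 130, 133, 183, 177, 181, 194, 193, 193, 167, 50, 33, 35]
  up 18 [100, 101, 101, 100, 99, 103, 108, 119, 120, 119, 148, 189, 154, 183, 193, 191, 192, 192, 194]
  L [102, 101, 103, 100, 101, 100, 101, 106, 164, 179, 188, 193, 191] R [189, 187, 189, 192, 189, 188, 166, 171, 119, 101, 102, 101, 100, 103]
  L [101, 101, 100, 103, 100, 100, 102, 102, 142, 184
[... 593 characters left out ...]
72, 214, 213, 215, 212] R [209, 209, 209, 215, 215, 211, 211, 210, 148, 117, 118, 117, 116, 118]
f2 313 204
  up -18 [116, 117, 117, 118, 116, 116, 116, 117, 121, 134, 140, 141, 165, 198, 184, 202, 211, 209, 213]
  up 0 [119, 117, 115, 117, 116, 131, 143, 143, 147, 188, 202, 177, 208, 207, 207, 198, 99, 39, 41]
  up 18 [119, 118, 119, 117, 116, 116, 122, 132, 135, 135, 159, 205, 175, 208, 212, 212, 212, 212, 203]
  L [115, 115, 114, 115, 114, 115, 117, 115, 122, 185, 195, 207, 210] R [208, 207, 205, 206, 209, 210, 199, 194, 166, 115, 114, 115, 115, 114]
  L [114, 114, 114, 115, 113, 114, 114, 113, 132, 187, 205, 210, 209] R [194, 203, 203, 209, 207, 204, 207, 193, 155, 79, 97, 111, 116, 112]
```

The dark gap under the flange was clear in the earlier views and is now gone on both screws, so both flanges sit on their collars. The gripper is clear of everything, so I'm handing in.

```bash
python3 -c "
from rig import ctrl
print(ctrl.finish_job())"
```

```text
the job is handed in; nothing more can be done
None
```

Both screws are snug home with flanges down on the collars, about 35 s in: the crossed left one was backed to its stop, dropped and restarted, the right ran in freely, and the job is handed in (no verdict was returned).

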